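Power a recorder board in the test jig

TASK

The board in the test jig is to be run at 12 volts: first turn the big dial on the bench supply until its white pointer stands at the 12 V mark, the one with a round dot beside it. Then press the jig's spring-loaded press arm down by the pad at its front end until that press arm is level, its top flush with the two side cheeks, and never far beyond level, which would crush the pins. Finish while still holding the press arm down at level with the fingers (it springs up if let go), with the dial still at 12 V and the other things on the bench left where they lie.

Things in the scene. Friction and masses are not known exactly. Their poses are not given: they have to be found in the camera images.
- supply: bench supply, a grey case 170 (x) x 210 (y) x 65 mm high, fixed, left or right of the jig; origin at the centre of its underside, x points away from the robot at yaw 0. The dial's axis is at (-35, +30) mm in its own x, y. The small round knob (18 mm wide, 12 mm high, 95 mm from the dial) and the two steel posts (16 mm high) on its top are not used.
- dial_grip (a point): point on the dial's axis to pinch, 102 mm above the bench. The dial is a black disc 44 mm across (top 79 mm above the bench) carrying an upright grip bar 42 mm long, 14 mm thick, its top 109 mm above the bench; a white line on one half of the bar's top is the pointer.
- mark_12v (a point): the 12 V mark on the supply's top, 65 mm above the bench, 42 mm from the dial's axis. Black marks round the dial stand at 0, 3, 6, 9, 12 and 15 V, 0.6 rad apart clockwise; the fifth, 12 V, has a round black dot outside it.
- dial (a joint): angle of the dial, rad, 0 to 3.0, grows clockwise seen from above, 0.2 rad per volt: 0 V at 0, 12 V at 2.4. The pointer's direction, as an angle from the supply's own x axis towards its y axis, is 1.5 minus this value. It stays where it is left (friction 0.03 N m).
- jig: test jig, fixed to the bench: a black base 170 (x) x 130 (y) x 20 mm with a green circuit board on it, two upright aluminium cheeks (their tops 82 mm above the bench) and a press arm hinged between them at the far end; origin at the centre of the base's underside, the arm runs from the hinge along the jig's own -x axis (towards the robot at yaw 0).
- jig_hinge (a point): the press arm's hinge axis, level and along the jig's own y axis, 70 mm from the jig's origin along its x, 75 mm above the bench.
- press_pad (a point): centre of the top face of the black pad at the front end of the press arm, moving with the arm: the place to press. The pad is 40 mm (along the arm) x 50 x 14 mm; this point is 160 mm from the hinge along the arm and 7 mm above the arm's middle plane. It is about 136 mm above the bench with the arm raised and 82 mm when the arm is level.
- press_arm (a joint): how far the press arm is pressed down, rad: 0 raised (0.35 rad above level), 0.35 level, 0.55 hard stop. A spring raises it: the pad takes about 3 N straight down at the start, about 9 N at level.
- screwdriver: loose green-handled screwdriver, 190 mm, lying between the supply and the jig; origin at its underside; leave it alone
- mouse: loose black computer mouse, 60 x 100 x 32 mm, between the supply and the jig, nearer the robot; origin at its underside; leave it alone
There are look-alikes about, which are no part of the job. Leave any orange look-alike of the jig alone.

How it is judged:
By the outcome, as a careful person would: the job done as asked, in the order asked, and still so for the second after the job is handed in, while the arm keeps its last pose, push and grip.
It also fails if it takes over 40 s, if anything falls off the work surface, if the arm or the gripper's body presses on something with over 40 N, if the wrist force passes 120 N, or if a joint passes its speed limit or range.

ROBOT

A 6-joint arm with a two-finger parallel gripper is mounted at the origin on the work surface. World frame = base frame: x ahead of the robot, y to its left, z up, the work surface at z = 0. Lengths are in m, angles in rad, forces in N, time in s.
With the tool pointing down it reaches from about 0.325 to 0.9 m from the base axis. Payload 3.5 kg.
Tool frame: the origin (TCP) lies between the finger pads; the fingertips stand 11 mm ahead of it and the grasp point (between the pads) lies 8 mm behind it; z points along the fingers, y is the line along which they close (so a half turn about z gives the same grasp; the last joint's range is limited). The gripper opens to 85 mm and grips with 20 to 120 N. Pads are 22 mm wide; open, the fingers measure 114 mm over their backs; the gripper's body (76 mm by 85 mm) begins 54 mm behind the grasp point. The pads swing forward as they close: fully open they stand 13 mm farther back than shut.
Start: joints at [-1.212, 0.276, -0.026, 1.268, 0, 1.467], TCP at [0.278, -0.56, 0.213] pointing down, gripper open.
Joint ranges: [-3.12, 3.12], [-0.85, 1.88], [-1.08, 1.24], [-1.95, 2.15], [-1.57, 1.53], [-3.14, 3.14]. Speed limits (rad/s): [2.57, 2.57, 3.14, 3.14, 3.14, 3.14].

INTERFACE

Orientations are given as a unit quaternion [x, y, z, w].
In Python, from bench import arm, read_camera, get_calibration, spotter gives the robot as it stands.
- The arm moves only by the tool arm_command, never from a script. Its argument "targets" is one flat list of numbers, 7 for each row, row after row: the finger opening in mm, from 0 to 85.4, then the shift along the world's x, y, z in mm, then the turn, a rotation vector about the world's x, y, z in rad. In form: [gripper, tx, ty, tz, rx, ry, rz, gripper, tx, ty, tz, rx, ry, rz, ...]. A call has 1 to 20 rows; each row shifts and turns the commanded pose from where the row before left it; what a row does not reach is not made up. A row lasts 1/8 s, in which the tool goes at most 62.5 mm and 10.7 degrees, less where a joint would pass 70% of its speed; a pose out of reach is approached as far as the arm can. A call with a gripper value outside its range is refused whole. The fingers move at their own pace and stop on an object; "grip_force" is the grip in N (left out, the last holds). Time passes only in rows, so rows that do not move let the fingers close. It gives the time, the measured TCP pose, the force, the opening and the grip force at its end, in the units of the state.
- arm.state(): the state, without advancing time (a new reading comes with each control period).
- read_camera(name): name is "scene" or "top"; returns the picture (480x640x3 uint8, red, green, blue); there is no depth.
- get_calibration(name): a dict with "fx", "fy", "cx", "cy" (pixels), "k1" (the pictures are not rectified: a ray, as slopes to the right and down, at radius r is drawn at 1 + k1 r^2 times it, then the intrinsics apply), "R" (3x3) and "t" (3): a world point X has camera coordinates R X + t. Camera axes: x right, y down, z forward; pixel columns grow to the right and rows downward; lengths in m; the calibration is good to about 2 mm. A picture is of the moment at which its call begins. get_calibration takes no time and is no camera call.
- arm.hand_in(): hands the job in; it is judged then, once.
Trained networks look in the newest picture that a camera, given by its name, has taken for a name from the list of things; names that differ only in an ending like _2 or _b are one class to them, and where a whole thing is asked for, a point or a joint stands for the part that bears it (a point fixed in the world has none). Each returns a list of dicts, best first, with "p" (0 to 1); they miss things now and then, are a little off and sometimes report something else, mostly with a low value. They report only what shows in the picture. A call takes as long as a camera call. They do not tell look-alikes from the thing itself.
- spotter.boxes_of(camera, thing): "location" ([x, y, z] in m, in world coordinates, good to about 4 mm: the middle of the surface that is visible of it).
- spotter.pinpoint(camera, thing): "location" ([x, y, z] in m, in world coordinates, good to about 4 mm: a listed point, or the origin of a listed thing).
The state is a dict: "time_s": time; "joint_pos": joint angles; "dq": joint speeds; "effort": joint torques, N m; "tcp_pos": TCP position; "tool_rot": TCP orientation; "wrist_force": force on the tool from outside, world axes, zero at the start; "wrist_torque": the same for the moment, N m; "grip_width": opening from 0.0 (shut) to 1.0 (fully open); "grip_force": force on a finger pad.
Only numpy, scipy, OpenCV 4.12 (cv2) and the standard library are available. Lean on these libraries where they do the work, as an engineer would, in place of code of your own. Each camera call takes 0.05 s, during which the arm holds its last target. There are 200 camera calls.

## Working session

There is one attempt and no reset: what is moved stays moved. The work goes in short steps, Python scripts to look and compute and a tool call to move; the robot and the scene stay as the last step left them, time stands still between calls to the robot, and variables do not carry over. Pictures are saved under pics/ and viewed, at most 10 in all, crops included, and the job is handed in when it is done.

Besides the shell and the picture viewer there is one more tool, called after "Emit:" by a JSON object that holds its "api" and its "payload", one argument or row to a line. arm_command: Moves the arm, as the interface text tells. Its arguments: {"type":"object","properties":{"targets":{"type":"array","items":{"type":"number"}},"grip_force":{"type":"number"}},"required":["targets"]}

```bash
mkdir -p pics; python3 - <<'E'
from bench import arm, read_camera, get_calibration, spotter
import cv2,numpy as np
for c in("top","scene"):
    cv2.imwrite(f"pics/{c}0.png",read_camera(c)[:,:,::-1])
    for t in("dial_grip","mark_12v","press_pad","jig_hinge","jig","supply"):
        print(c,t,[(round(d["p"],2),np.round(d["location"],3).tolist()) for d in spotter.pinpoint(c,t)[:3]])
s=arm.state();print(s["time_s"],s["tcp_pos"],s["tool_rot"])
E
```

```text
top dial_grip [(0.75, [0.529, -0.187, 0.104])]
top mark_12v [(0.65, [0.567, -0.206, -0.001]), (0.59, [0.562, -0.212, 0.067])]
top press_pad [(0.9, [0.446, 0.221, 0.134]), (0.77, [0.221, 0.327, 0.134]), (0.72, [0.429, 0.001, 0.004])]
top jig_hinge [(0.96, [0.368, 0.307, 0.08]), (0.91, [0.592, 0.202, 0.079])]
top jig [(0.96, [0.294, 0.315, -0.0]), (0.63, [0.525, 0.212, -0.003])]
top supply [(0.87, [0.566, -0.203, -0.0]), (0.56, [0.64, 0.005, 0.006])]
scene dial_grip []
scene mark_12v []
scene press_pad [(0.75, [0.222, 0.329, 0.134]), (0.56, [0.45, 0.223, 0.133])]
scene jig_hinge [(0.97, [0.364, 0.303, 0.076]), (0.92, [0.596, 0.205, 0.073])]
scene jig [(0.97, [0.297, 0.313, 0.001]), (0.74, [0.528, 0.212, 0.004])]
scene supply [(0.56, [0.569, -0.21, -0.003])]
0.7 [ 0.27847807 -0.55953618  0.21276569] [9.73460370e-01 2.28855647e-01 1.86109507e-05 2.43895717e-05]
```

View pics/top0.png

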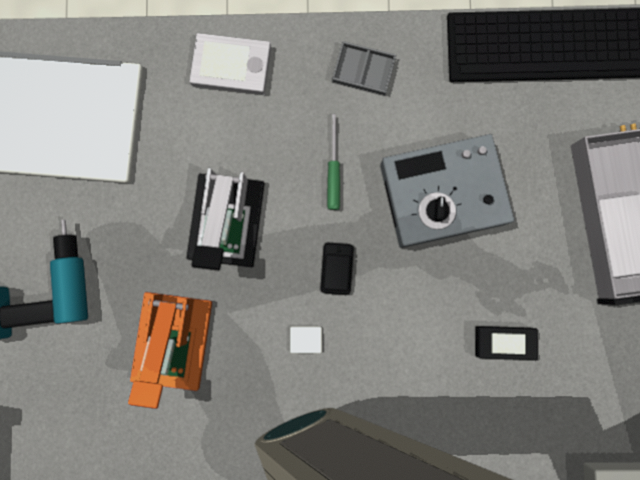

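View pics/scene0.png

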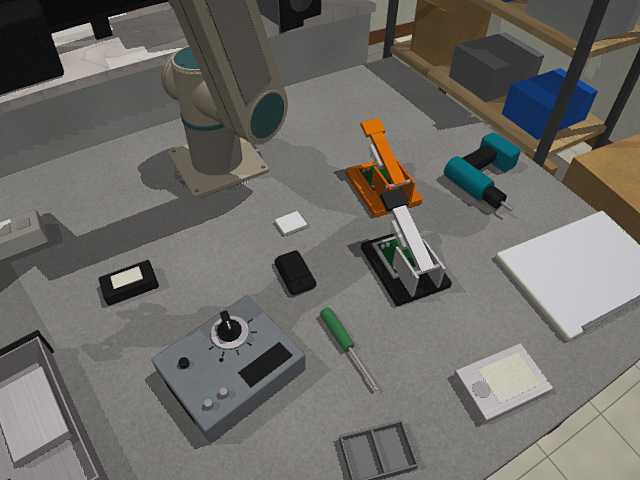

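```bash
cat > h.py <<'E'
from bench import arm, read_camera, get_calibration, spotter
import cv2,numpy as np
def ray(c,px,z):
    k=get_calibration(c);K=np.array([[k["fx"],0,k["cx"]],[0,k["fy"],k["cy"]],[0,0,1]])
    n=cv2.undistortPoints(np.array(px,float).reshape(-1,1,2),K,np.array([k["k1"],0,0,0,0.]))[:,0]
    R=np.array(k["R"]);t=np.array(k["t"])
    d=np.c_[n,np.ones(len(n))]@R; C=-R.T@t
    return C+d*((z-C[2])/d[:,2])[:,None]
def proj(c,X):
    k=get_calibration(c);K=np.array([[k["fx"],0,k["cx"]],[0,k["fy"],k["cy"]],[0,0,1]])
    return cv2.projectPoints(np.array(X,float).reshape(-1,3),cv2.Rodrigues(np.array(k["R"]))[0],np.array(k["t"],float),K,np.array([k["k1"],0,0,0,0.]))[0][:,0]
E
python3 - <<'E'
import cv2
i=cv2.imread("pics/top0.png")
a=cv2.resize(i[125:255,375:525],None,fx=5,fy=4.6,interpolation=cv2.INTER_CUBIC)
a=cv2.resize(i[130:250,375:525],(750,600),interpolation=cv2.INTER_CUBIC)
b=cv2.resize(i[160:275,180:275],(496,600),interpolation=cv2.INTER_CUBIC)
cv2.imwrite("pics/c1.png",a);cv2.imwrite("pics/c2.png",b)
E
```

```text
(no output)
```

View pics/c1.png

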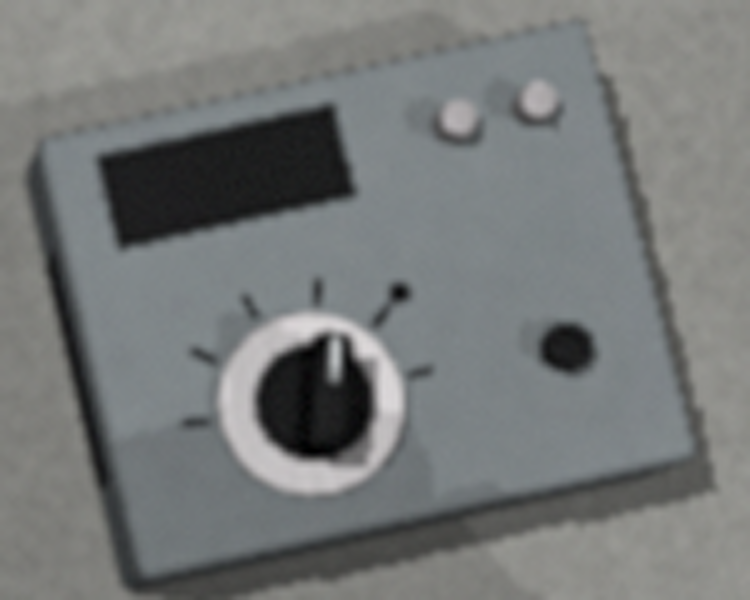

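View pics/c2.png

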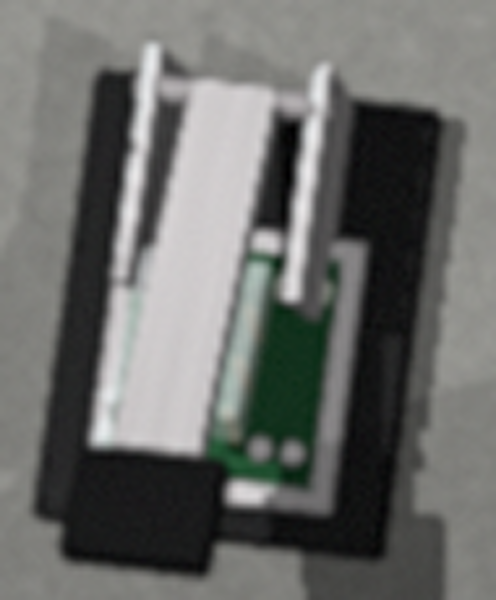

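The top view crops show the dial (crop 312,403), its pointer nearly straight up (335,360), the dotted 12 V mark at (400,292), and the raised jig arm with its pad at (145,510).

```bash
python3 - <<'E'
from h import *
np.set_printoptions(precision=4,suppress=True)
f=lambda p,o,s:np.array(p)/s+np.array(o)-.4
P=ray("top",f([(585,22),(42,142),(142,580),(695,455)],(375,130),5),.065)
print(P);m=P.mean(0)
x=(P[0]+P[1]-P[2]-P[3])/2;y=(P[1]+P[2]-P[0]-P[3])/2
print("sizes",np.linalg.norm(x),np.linalg.norm(y),"yaw",np.arctan2(x[1],x[0]),np.arctan2(-y[0],y[1]))
yaw=(np.arctan2(x[1],x[0])+np.arctan2(-y[0],y[1]))/2
R=np.array([[np.cos(yaw),-np.sin(yaw)],[np.sin(yaw),np.cos(yaw)]])
D=m[:2]+R@[-.035,.03];print("centre",m,"dial",D)
dot,tk=ray("top",f([(400,292),(382,316)],(375,130),5),.065)
for v in(dot,tk):
    e=v[:2]-D;print("mark",v,np.hypot(*e),np.arctan2(e[1],e[0]),"exp",yaw-.9)
w=ray("top",f([(334,338),(335,380)],(375,130),5),.109)
print("ptr",w,np.arctan2(w[:,1]-D[1],w[:,0]-D[0]),np.hypot(*(w[:,:2]-D).T),np.arctan2(*(w[0]-w[1])[[1,0]]))
print("dial px",(proj("top",[[*D,.109]])-[375,130])*5)
B=ray("top",f([(100,72),(440,110),(385,555),(38,518)],(180,160),5.22),.02)
x=(B[0]+B[1]-B[2]-B[3])/2;y=(B[0]+B[3]-B[1]-B[2])/2
print("jig",B.mean(0),np.linalg.norm(x),np.linalg.norm(y),np.arctan2(x[1],x[0]),np.arctan2(-y[0],y[1]))
g=(np.arctan2(x[1],x[0])+np.arctan2(-y[0],y[1]))/2;u=np.array([np.cos(g),np.sin(g)])
h=B.mean(0)[:2]+.07*u
for a in(.35,0):print("pad",h-u*(.16*np.cos(a)+.007*np.sin(a)*1),.075+.16*np.sin(a)+.007*np.cos(a))
E
```

```text
[[ 0.6715 -0.2933  0.065 ]
 [ 0.6303 -0.091   0.065 ]
 [ 0.4665 -0.1231  0.065 ]
 [ 0.509  -0.326   0.065 ]]
sizes 0.1663219713664726 0.20684836097197137 yaw 0.1963076481066326 0.20343018038801663
centre [ 0.5693 -0.2084  0.065 ] dial [ 0.5291 -0.1859]
mark [ 0.5714 -0.2211  0.065 ] 0.055054108525003434 -0.6943609369242758 exp -0.7001310857526755
mark [ 0.5625 -0.2142  0.065 ] 0.043840026019558845 -0.7014894320160289 exp -0.7001310857526755
ptr [[ 0.5479 -0.1875  0.109 ]
 [ 0.5329 -0.1873  0.109 ]] [-0.0857 -0.355 ] [0.0189 0.0041] -0.01290636145049539
dial px [[329.3472 388.8489]]
jig [0.5262 0.2098 0.02  ] 0.1665271663005524 0.1280015867595718 -0.13097734917182635 -0.12685698213796615
pad [0.4442 0.2204] 0.13643925818280386
pad [0.4369 0.2214] 0.082
```

Emit:
{"api": "arm_command", "payload": {
  "targets": [60,17,25,-1,0,0,0.175,60,17,25,-1,0,0,0.175,60,17,25,-1,0,0,0.175,60,17,25,-1,0,0,0.175,60,17,25,-1,0,0,0.175,60,17,25,-1,0,0,0.175,60,17,25,-1,0,0,0.175,60,17,25,-1,0,0,0.175,60,17,25,-1,0,0,0.175,60,17,25,-1,0,0,0.175,60,17,25,-1,0,0,0.175,60,17,25,-1,0,0,0.175,60,17,25,-1,0,0,0.175,60,15,25,0,0,0,0.175,60,15,24,0,0,0,0.175,60,0,0,0,0,0,0,60,0,0,0,0,0,0],
  "grip_force": 30
}}

```text
time_s: 2.82
tcp_pos: [0.5292, -0.1858, 0.1997]
tool_rot: [0.028, 1.0, -0.0, -0.0]
wrist_force: [0.4, 0.3, 0.2]
grip_width: 0.702
grip_force: 0.0
```

```bash
python3 - <<'E'
from h import *
from scipy.spatial.transform import Rotation as Ro
s=arm.state();print(s["time_s"],s["tcp_pos"],Ro.from_quat(s["tool_rot"]).as_matrix()[:,1:],s["joint_pos"],s["wrist_force"])
E
```

```text
2.825 [ 0.52924509 -0.18584005  0.19971412] [[ 5.62833300e-02 -2.91965047e-04]
 [ 9.98414723e-01 -4.61523865e-04]
 [-4.77225058e-04 -9.99999851e-01]] [-4.52633411e-01  1.70829055e-01 -1.87136300e-01  1.21289170e+00
 -5.42734377e-04 -3.96320237e-01] [0.41303063 0.27841306 0.17010472]
```

Emit:
{"api": "arm_command", "payload": {
  "targets": [60,0,0,-40,0,0,0,60,0,0,-40,0,0,0,60,0,0,-24,0,0,0,60,0,0,0,0,0,0,8,0,0,0,0,0,0,8,0,0,0,0,0,0,8,0,0,0,0,0,0,8,0,0,0,0,0,0,8,0,0,0,0,0,0],
  "grip_force": 30
}}

```text
time_s: 3.95
tcp_pos: [0.5296, -0.1855, 0.0959]
tool_rot: [0.027, 1.0, -0.0, 0.0]
wrist_force: [0.2, -0.6, 0.7]
grip_width: 0.095
grip_force: 0.0
```

```bash
python3 - <<'E'
from h import *
i=read_camera("scene")[:,:,::-1]
j=read_camera("top")[:,:,::-1]
print(proj("scene",[[.5296,-.1855,.0959]]))
a=cv2.resize(i[230:430,130:330],(400,400),interpolation=cv2.INTER_CUBIC)
b=cv2.resize(j[120:260,370:510],(400,400),interpolation=cv2.INTER_CUBIC)
cv2.imwrite("pics/c3.png",np.hstack([a,b]));s=arm.state();print(s["grip_width"],s["grip_force"])
E
```

```text
[[226.72562777 323.16363166]]
0.09476019445149014 0.0
```

View pics/c3.png

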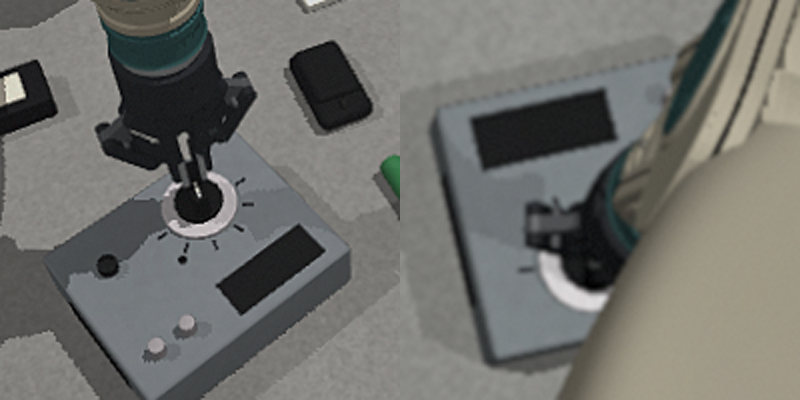

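The picture shows the fingers either side of the bar at scene crop (195,185); I'll command fully shut to see whether they stop on it.

Emit:
{"api": "arm_command", "payload": {
  "targets": [0,0,0,0,0,0,0,0,0,0,0,0,0,0,0,0,0,0,0,0,0],
  "grip_force": 40
}}

```text
time_s: 4.42
tcp_pos: [0.5295, -0.1855, 0.0957]
tool_rot: [0.027, 1.0, 0.0, -0.0]
wrist_force: [-1.0, 0.2, -0.3]
grip_width: 0.001
grip_force: 0.0
```

```bash
python3 - <<'E'
from h import *
i=read_camera("scene")[:,:,::-1]
a=cv2.resize(i[270:370,175:285],(660,600),interpolation=cv2.INTER_CUBIC)
cv2.imwrite("pics/c4.png",a)
D=np.array([.5291,-.1859])
print((proj("scene",[[*D,.109],[*D,.079],[*D,.065],[.5291+.021,-.1859,.109],[.5291-.021,-.1859,.109],[.5295,-.1855,.085]])-[175,270])*6)
E
```

```text
[[302.2177419  293.68868289]
 [316.15314759 349.1263242 ]
 [322.41842818 373.97270095]
 [331.94173994 348.81060807]
 [273.37025685 240.04085915]
 [315.23035036 338.73008023]]
```

View pics/c4.png

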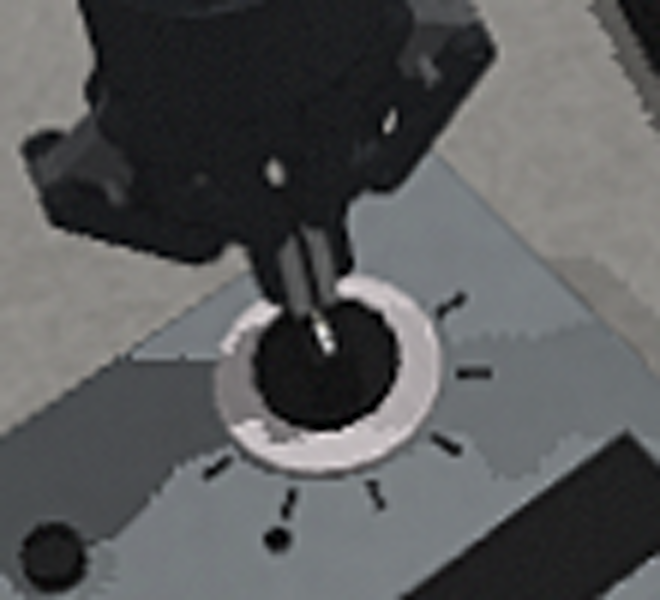

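Crop shows the shut fingertips ending at (310,312), on or just above the bar's top, with the white pointer (322,335) ahead of them, so the fingers seem higher than the numbers say. I'll probe gently downward with shut fingers.

Emit:
{"api": "arm_command", "payload": {
  "targets": [0,0,0,-1,0,0,0,0,0,0,-1,0,0,0,0,0,0,-1,0,0,0]
}}

```text
time_s: 4.85
tcp_pos: [0.5294, -0.1855, 0.0926]
tool_rot: [0.027, 1.0, 0.0, -0.0]
wrist_force: [-0.6, -1.0, -0.0]
grip_width: 0.004
grip_force: 0.0
```

```bash
python3 - <<'E'
from h import *
for c in("scene","top"):
    read_camera(c)
    print([(round(d["p"],2),np.round(d["location"],3).tolist()) for d in spotter.pinpoint(c,"dial_grip")[:3]])
# candidate: fingertip front-bottom edge height if px (310,312) lies on plane x=.5405
for z in(.085,.1,.11,.115,.12):print(z,ray("scene",[[310/6+175,312/6+270]],z))
E
```

```text
[(0.56, [0.53, -0.183, 0.104]), (0.33, [0.563, -0.216, 0.066])]
[(0.58, [0.531, -0.186, 0.103]), (0.4, [0.528, 0.211, -0.004])]
0.085 [[ 0.52031253 -0.18316029  0.085     ]]
0.1 [[ 0.53002222 -0.18519602  0.1       ]]
0.11 [[ 0.53649534 -0.18655318  0.11      ]]
0.115 [[ 0.5397319  -0.18723175  0.115     ]]
0.12 [[ 0.54296847 -0.18791033  0.12      ]]
```

Emit:
{"api": "arm_command", "payload": {
  "targets": [0,0,0,-1,0,0,0,0,0,0,-1,0,0,0,0,0,0,-1,0,0,0]
}}

```text
time_s: 5.42
tcp_pos: [0.5295, -0.1856, 0.0904]
tool_rot: [0.027, 1.0, -0.0, 0.0]
wrist_force: [-2.7, 1.0, 8.4]
grip_width: -0.001
grip_force: 4.2
```

```bash
python3 - <<'E'
from h import *
i=read_camera("scene")[:,:,::-1]
cv2.imwrite("pics/c5.png",cv2.resize(i[300:345,200:260],(800,600),interpolation=cv2.INTER_CUBIC))
print(arm.state()["wrist_force"])
E
```

```text
[-0.11834716 -0.25899314  4.74290148]
```

View pics/c5.png

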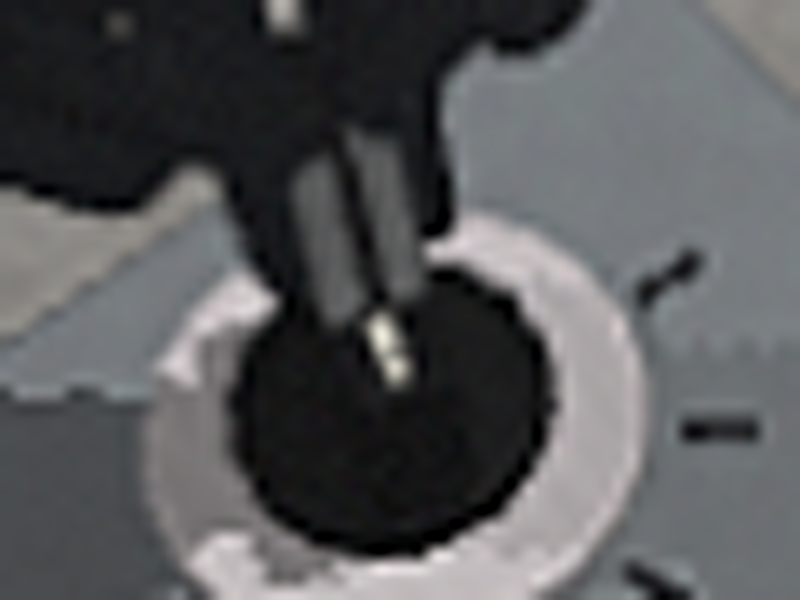

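The probe touched the bar top at reported TCP z ≈ 0.0905 (tips really about 30 mm higher than the data says), as the crop shows: tips resting on the bar at (360,310). So I grasp with TCP about 0.067.

Emit:
{"api": "arm_command", "payload": {
  "targets": [45,0,0,10,0,0,0,45,0,0,0,0,0,0,45,0,0,0,0,0,0,45,0,0,-10,0,0,0,45,0,0,-10,0,0,0,45,0,0,-6,0,0,0,45,0,0,-6,0,0,0,0,0,0,0,0,0,0,0,0,0,0,0,0,0,0,0,0,0,0,0,0,0,0,0,0,0,0,0],
  "grip_force": 40
}}

```text
time_s: 6.85
tcp_pos: [0.5295, -0.1856, 0.0678]
tool_rot: [0.027, 1.0, -0.0, 0.0]
wrist_force: [-0.9, -1.0, -1.1]
grip_width: 0.153
grip_force: 42.1
```

Emit:
{"api": "arm_command", "payload": {
  "targets": [0,0,0,0,0,0,-0.129,0,0,0,0,0,0,-0.129,0,0,0,0,0,0,-0.129,0,0,0,0,0,0,-0.129,0,0,0,0,0,0,-0.129,0,0,0,0,0,0,0,0,0,0,0,0,0,0]
}}

```text
time_s: 7.72
tcp_pos: [0.5297, -0.185, 0.0678]
tool_rot: [0.342, 0.94, 0.001, 0.0]
wrist_force: [0.6, 2.5, 0.0]
grip_width: 0.154
grip_force: 42.3
```

```bash
python3 - <<'E'
from h import *
from scipy.spatial.transform import Rotation as Ro
s=arm.state();y=Ro.from_quat(s["tool_rot"]).as_matrix()[:,1];print(np.arctan2(-y[0],y[1]),s["wrist_torque"],s["wrist_force"],s["grip_width"])
E
```

```text
-0.6976811815799405 [ 0.45855834 -0.15729596  0.01525275] [0.6095775  2.45824952 0.00563743] 0.15428700934053394
```

Emit:
{"api": "arm_command", "payload": {
  "targets": [45,0,0,0,0,0,0,45,0,0,0,0,0,0,45,0,0,0,0,0,0,45,0,0,40,0,0,0,45,0,0,50,0,0,0,45,0,0,40,0,0,0,0,-11,51,0,0,0,0,0,-11,51,0,0,0,0,0,-11,51,0,0,0,0,0,-11,51,0,0,0,0,0,-11,51,0,0,0,0,0,-11,51,0,0,0,0,0,-11,51,0,0,0,0,0,-11,49,0,0,0,0,0,0,0,0,0,0,0,0,0,0,0,0,0,0],
  "grip_force": 40
}}

```text
time_s: 9.72
tcp_pos: [0.4414, 0.2202, 0.1977]
tool_rot: [0.343, 0.94, -0.0, 0.0]
wrist_force: [0.2, 0.0, 0.3]
grip_width: 0.001
grip_force: 0.0
```

```bash
python3 - <<'E'
from h import *
i=read_camera("top")[:,:,::-1]; j=read_camera("scene")[:,:,::-1]
a=cv2.resize(i[180:240,405:475],(467,400),interpolation=cv2.INTER_CUBIC)
b=cv2.resize(j[90:310,330:480],(273,400),interpolation=cv2.INTER_CUBIC)
cv2.imwrite("pics/c6.png",np.hstack([a,b]))
s=arm.state();print(s["tcp_pos"],s["wrist_force"])
D=[.5291,-.1859]
for g in(-.65,-.7,-.75):print(g,(proj("top",[[D[0]+r*np.cos(g),D[1]+r*np.sin(g),.109] for r in(.004,.019)])-[405,180])*6.67)
print((proj("scene",[[.444,.22,.136]])-[330,90])*1.82,(proj("scene",[s["tcp_pos"]+[0,0,.0185]])-[330,90])*1.82)
E
```

```text
[0.44172925 0.21942931 0.19768525] [-0.29670605 -0.59548118  0.33790544]
-0.65 [[247.96007246 172.96953138]
 [280.76149602 127.64521658]]
-0.7 [[248.57053999 173.42681195]
 [283.66108776 129.81215728]]
-0.75 [[249.1576194  173.91320211]
 [286.45010861 132.11738936]]
[[111.63875705 194.53016222]] [[118.99796338 138.11965511]]
```

View pics/c6.png

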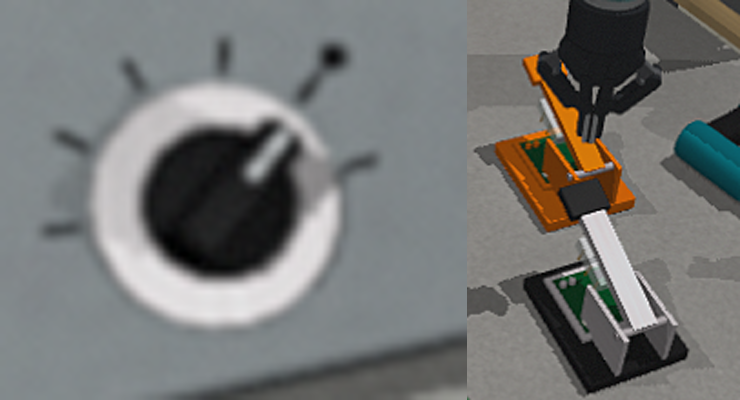

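```bash
python3 - <<'E'
from h import *
i=read_camera("top").astype(float).mean(2)
D=[.5291,-.1859]
w=i[198:208,440:450];print(w.astype(int))
yy,xx=np.mgrid[198:208,440:450];m=np.clip(w-60,0,None);m[(xx-yy>446-197)]=0
E
```

```text
[[167 177 179 149  99  70  90 140 182 197]
 [ 89 106 112  82  34  35  85 129 150 169]
 [ 27  38  43  28  31  84 142 156 120 113]
 [ 15  12  16  26  69 135 173 150  79  66]
 [ 16  17  22  54 111 156 154 104  41  45]
 [ 16  24  52 101 144 146 105  50  32  68]
 [ 24  47 103 152 161 118  59  26  56 100]
 [ 29  73 141 175 145  78  28  24  66 111]
 [ 32  68 124 140  92  39  19  21  55 104]
 [ 30  43  68  74  44  22  17  16  40  89]]
```

Emit:
{"api": "arm_command", "payload": {
  "targets": [0,-2,1,-30,0,0,0,0,0,0,-30,0,0,0,0,0,0,-8,0,0,0,0,0,0,-8,0,0,0,0,0,0,-8,0,0,0,0,0,0,-8,0,0,0,0,-1,0,-8,0,0,0,0,-1,0,-8,0,0,0,0,-1,0,-8,0,0,0,0,0,0,-8,0,0,0,0,0,0,-4,0,0,0,0,0,0,0,0,0,0],
  "grip_force": 40
}}

```text
time_s: 11.38
tcp_pos: [0.4352, 0.2225, 0.0701]
tool_rot: [0.342, 0.94, 0.001, -0.002]
wrist_force: [-6.8, 1.0, 9.7]
grip_width: -0.002
grip_force: 4.2
```

```bash
python3 - <<'E'
from h import *
s=arm.state();print(s["tcp_pos"],s["wrist_force"])
i=read_camera("scene")[:,:,::-1];j=read_camera("top")[:,:,::-1]
a=cv2.resize(i[170:310,350:460],(471,600),interpolation=cv2.INTER_CUBIC)
b=cv2.resize(j[195:215,432:452],(300,300),interpolation=cv2.INTER_NEAREST)
b=np.vstack([b,np.zeros((300,300,3),np.uint8)])
cv2.imwrite("pics/c7.png",np.hstack([a,b]))
E
```

```text
[0.43520365 0.22245881 0.07008297] [-6.84988077  0.9525763   9.66647461]
```

View pics/c7.png

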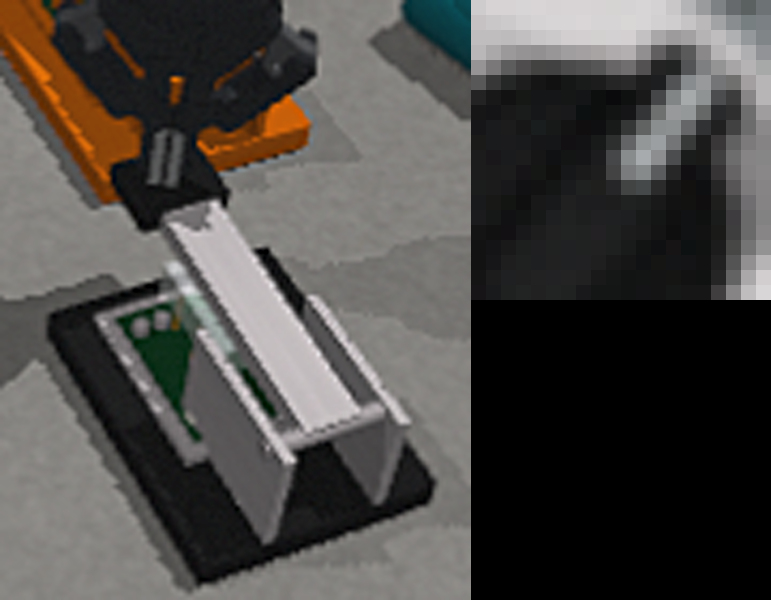

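The crop shows fingertips on the pad at (165,175), the arm nearly flush with the cheeks but slightly high; go 5 mm further and check.

Emit:
{"api": "arm_command", "payload": {
  "targets": [0,-1,0,-3,0,0,0,0,0,0,-2,0,0,0,0,0,0,0,0,0,0,0,0,0,0,0,0,0]
}}

```text
time_s: 11.98
tcp_pos: [0.435, 0.2225, 0.0656]
tool_rot: [0.342, 0.94, 0.001, -0.001]
wrist_force: [-5.1, 0.4, 8.7]
grip_width: 0.001
grip_force: 4.5
```

```bash
python3 - <<'E'
from h import *
s=arm.state();print(s["tcp_pos"],s["wrist_force"])
i=read_camera("scene")[:,:,::-1].copy()
for c in("scene","top"):
    if c=="top":read_camera(c)
    print(c,[(round(d["p"],2),np.round(d["location"],3).tolist()) for d in spotter.pinpoint(c,"press_pad")[:3]])
g=-.129;u=np.array([np.cos(g),np.sin(g)]);v=np.array([-u[1],u[0]]);o=np.array([.5262,.2098]);h=o+.07*u
a=cv2.resize(i[195:285,370:450],(533,600),interpolation=cv2.INTER_CUBIC)
b=a.copy()
for e,col in((.06,(0,0,255)),(0,(0,255,0)),(-.06,(255,0,0))):  # above level +
    pts=[[*(h-u*(l*np.cos(e)+.007*np.sin(e))+v*w),.075+l*np.sin(e)+.007*np.cos(e)] for l,w in((.14,.025),(.14,-.025),(.18,-.025),(.18,.025))]
    q=(proj("scene",pts)-[370,195]+.5)*6.667
    cv2.polylines(b,[q.astype(int)],True,col,1)
cv2.imwrite("pics/c8.png",cv2.resize(np.hstack([a,b])[:300],(800,225)) if 0 else cv2.resize(np.hstack([a[:400],b[:400]]),(800,300)))
E
```

```text
[0.43498797 0.22246953 0.06563289] [-5.10687964  0.44499958  8.68059199]
scene [(0.88, [0.438, 0.226, 0.084]), (0.79, [0.223, 0.329, 0.136])]
top [(0.56, [0.435, 0.222, 0.081])]
```

View pics/c8.png

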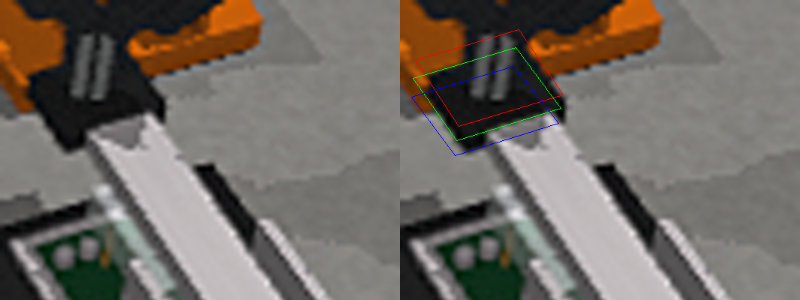

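Overlay: pad's edge matches the green (level) outline within about 0.02 rad, slightly high; one more millimetre.

Emit:
{"api": "arm_command", "payload": {
  "targets": [0,0,0,-1.5,0,0,0,0,0,0,0,0,0,0,0,0,0,0,0,0,0,0,0,0,0,0,0,0]
}}

```text
time_s: 12.68
tcp_pos: [0.4349, 0.2225, 0.0642]
tool_rot: [0.342, 0.94, 0.001, -0.001]
wrist_force: [-5.1, 1.2, 9.4]
grip_width: 0.001
grip_force: 4.7
```

```bash
python3 - <<'E'
from h import *
s=arm.state();print(s["tcp_pos"],s["wrist_force"],s["dq"].max() if hasattr(s["dq"],"max") else 0)
print(arm.hand_in())
E
```

```text
[0.4349412  0.2224823  0.06418431] [-5.10071402  1.171907    9.4457497 ] 0.0019007952810320484
the job is handed in; nothing more can be done
None
```

I turned the dial to the 12 V mark (within about 0.05 rad, or 0.25 V, in the top picture) and handed the job in at about 12.7 s with the press arm held at level, within about 0.02 rad by camera; the hand-in gave no verdict.

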